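# Uncover the hutch heater and switch it on

### The job

The heater unit's hinged metal cover plate stands half open over the heating pad: with the fingertips, push it up and right over its spine until it lies flat on the far side of the unit, then push the toggle switch fully over to its far side, to on. Push gently: squeeze nothing hard and lift nothing. The heater unit and the other things on the shelf and turntable stay where they are.

Things in the scene. Friction and masses are not known exactly. Their poses are not given: they have to be found in the camera images.
- heater: Loose grey heater unit, 230 (x) by 150 (y) by 40 mm, 1.6 kg, not to be shoved. Origin: centre of its underside; x points from the pad side (near the robot) to the empty rest side, z up. On the -x half lies the black heating pad (95 x 125 mm, top 48 mm above the shelf), on the +x half two rest ribs (tops at 55 mm). Two small ears (tops at 66 mm, at y +-69 mm) carry the spine.
- spine (a point): Middle of the cover's spine (hinge axis, along the heater's y), 58 mm above the shelf, above the heater's origin; axes as the heater's.
- cover (a joint): Angle of the cover plate about the spine, rad: 0 = flat over the pad (towards the heater's -x), 1.57 = upright (free edge 163 mm above the shelf), 3.14 (stop) = flat on the far side (towards +x), level, 58 mm above the shelf. Starts between 0.55 and 1.1. The hinge is stiff (moves at about 1 to 3 N at the free edge); the plate stays where it is left.
- cover_edge (a point): Middle of the cover plate's free edge. The plate is bare aluminium, 4 mm thick, 105 mm from spine to free edge, 120 mm wide along the spine, its mid-plane passing through the hinge axis. Axes of this  x along the plate from free edge to spine, y along the spine.
- switch_base: Housing of the toggle switch, grey, 70 mm (x) by 50 mm (y) by 25 mm, screwed to the shelf beside the heater unit, left or right of it. Origin: centre of its underside; the lever swings in its x-z plane, to +x (away from the robot) for on.
- switch (a joint): Lever angle, rad: 0 = off, leaning 0.5 rad to the housing's -x (its start); 1.0 = on, leaning 0.5 rad to its +x (end stop). It takes about 1 to 2 N and stays where it is left.
- switch_tip (a point): Centre of the white ball knob (26 mm across) at the lever's end, 55 mm from the lever's pivot, which lies 22 mm above the shelf on the housing's centre.
- cube: Pine chew cube, 45 mm, loose, on the shelf on the side of the heater unit away from the switch. Origin: centre of its underside. Leave alone.
- bowl: White ceramic bowl, 110 mm across, 50 mm tall, on the turntable (white disc 280 mm across, 24 mm tall, at the right of the shelf). Origin: centre of its underside. Leave alone.
- mitt: Silicone grooming mitt-brush, 120 x 75 x 50 mm, on the turntable. Origin: centre of its underside. Leave alone.
- dustpan: Aluminium dustpan, pan 160 x 200 x 45 mm with a 100 mm handle to its -x, at the left of the shelf. Origin: centre of the pan's underside. Leave alone.
- jar: Lidded jar, 72 mm across, 85 mm tall, beyond the heater unit to the right. Origin: centre of its underside. Leave alone.
- scoop: Scoop (wooden handle, steel bowl), 170 mm long, lying beyond the heater unit. Origin: under its middle, on the shelf. Leave alone.
- lick: White mineral lick disc, 56 mm across, 20 mm tall, on the shelf nearer the robot, to the left. Origin: centre of its underside. Leave alone.

How it is judged:
By the outcome, as a careful person would: the job done as asked, in the order asked, and still so for the second after the job is handed in, with the robot touching nothing.
It also fails if it takes over 51 s, if anything falls off the work surface, if the arm or the gripper's body presses on something with over 40 N, if the wrist force passes 120 N, or if a joint passes its speed limit or range.

### The arm

A 6-joint arm with a two-finger parallel gripper is mounted at the origin on the work surface. World frame = base frame: x ahead of the robot, y to its left, z up, the work surface at z = 0. Lengths are in m, angles in rad, forces in N, time in s.
With the tool pointing down it reaches from about 0.275 to 0.75 m from the base axis. Payload 10.2 kg.
Tool frame: the origin (TCP) lies at the very end of the fingers, on their centre line; the grasp point (between the pads) lies 19 mm behind it (robot.grip_depth is the distance from the TCP to the grasp point, in m); z points along the fingers, y is the direction in which the jaws open and shut (so a half turn about z gives the same grasp; the last joint's range is limited). The gripper opens to 85 mm and grips with 20 to 120 N. Pads are 22 mm wide; open, the fingers measure 114 mm over their backs; the gripper's body (76 mm by 85 mm) begins 54 mm behind the grasp point. The pads swing forward as they close: fully open they stand 13 mm farther back than shut.
Start: joints at [-1.544, 0.313, 1.498, -0, 1.331, -0.223], TCP at [0.13, -0.509, 0.231] pointing down, gripper open.
Joint ranges: [-2.94, 2.94], [-0.97, 2.17], [0.19, 2.56], [-1.23, 4.37], [0.02, 3.11], [-2.88, 2.88]. Speed limits (rad/s): [2.39, 2.39, 3.01, 3.14, 3.14, 3.14].

### API

Orientations are given as a rotation vector (axis times angle).
In Python, from plant import robot gives the robot as it stands.
- The arm moves only by the tool move_arm, never from a script. Its argument "commands" is a list of rows, each a list of 3 entries, a list of its own where there are three numbers: the shift along the tool's x, y, z in m, then the turn, a rotation vector about the tool's x, y, z in degrees, then the closure in counts, from 0 (fully open) to 255 (shut). In form: [[[tx, ty, tz], [ax, ay, az], claw], ...]. A call has 1 to 12 rows; each row is the pose to reach, as a shift and turn from the pose measured when the call began, along the tool's axes at that moment; what a row does not reach only later rows make up. A row lasts 1/12 s, in which the tool goes at most 41.7 mm and 7.16 degrees, less where a joint would pass 70% of its speed; a pose out of reach is approached as far as the arm can. A call with a gripper value outside its range is refused whole. The fingers move at their own pace and stop on an object; "newtons" is the grip in N (left out, the last holds). Time passes only in rows, so rows that repeat a pose let the fingers close. It gives the time, the measured TCP pose, the force and the opening at its end, in the units of the state.
- robot.observe(): the state, without advancing time (a new reading comes with each control period).
- robot.capture(name): name is "scene" or "top"; returns a dict with "color" (420x560x3 uint8, red, green, blue), "fx", "fy", "cx", "cy" (pixels), "view" (4x4, takes a point from world to camera coordinates). Camera axes: x right, y up, looking along -z (the intrinsics and any distortion apply to the point x, -y, -z); pixel columns grow to the right and rows downward; lengths in m; the calibration is good to about 2 mm. A picture is of the moment at which its call begins. There is no depth.
- robot.finish_job(): hands the job in, once; it reports no verdict.
The state is a dict: "t": time; "qpos": joint angles; "dq": joint speeds; "joint_torque": joint torques, N m; "position": TCP position; "ee_rot": TCP orientation; "ft_force": force on the tool from outside, world axes, zero at the start; "moment": the same for the moment, N m; "width": finger opening in m.
Only numpy, scipy, OpenCV 4.12 (cv2) and the standard library are available. Lean on these libraries where they do the work, as an engineer would, in place of code of your own. Each camera call takes 0.05 s, during which the arm holds its last target.

## Working session

There is one attempt and no reset: what is moved stays moved. The work goes in short steps, Python scripts to look and compute and a tool call to move; the robot and the scene stay as the last step left them, time stands still between calls to the robot, and variables do not carry over. Pictures are saved under pics/ and viewed, and the job is handed in when it is done.

Besides the shell and the picture viewer there is one more tool, called after ">>>" as a command line: name --argument value ..., lists and objects as JSON in quotes. move_arm: Moves the arm, as the interface text tells. Its arguments: {"type":"object","properties":{"commands":{"type":"array","items":{"type":"array"}},"newtons":{"type":"number"}},"required":["commands"]}

```bash
mkdir -p pics; ls; cat > h.py <<'E'
import numpy as np, cv2
from plant import robot
def cap(n,f):
    c=robot.capture(n); cv2.imwrite('pics/'+f,c['color'][:,:,::-1]); 
    np.savez('pics/'+f+'.npz',**{k:np.array(v) for k,v in c.items()}); return c
def load(f): return dict(np.load('pics/'+f+'.npz',allow_pickle=True))
def ray(c,u,v):
    V=np.array(c['view']);R=V[:3,:3];o=-R.T@V[:3,3]
    d=R.T@np.array([(u-c['cx'])/c['fx'],-(v-c['cy'])/c['fy'],-1.0]);return o,d/np.linalg.norm(d)
def onz(c,u,v,z):
    o,d=ray(c,u,v);return o+d*(z-o[2])/d[2]
def tri(c1,p1,c2,p2):
    o1,d1=ray(c1,*p1);o2,d2=ray(c2,*p2)
    A=np.stack([d1,-d2],1);s=np.linalg.lstsq(A,o2-o1,rcond=None)[0]
    a=o1+d1*s[0];b=o2+d2*s[1];return (a+b)/2,np.linalg.norm(a-b)
def proj(c,p):
    V=np.array(c['view']);q=V[:3,:3]@np.array(p)+V[:3,3]
    return c['cx']+c['fx']*q[0]/-q[2],c['cy']+c['fy']*-q[1]/-q[2]
E
python3 - <<'E'
from h import *
for n in('scene','top'):
    c=cap(n,n+'0.png');print({k:v for k,v in c.items() if k!='color'})
print(robot.observe())
E
```

```text
pics
{'fx': 410.40746665419044, 'fy': 410.40746665419044, 'cx': 274.70853141316326, 'cy': 209.51963005393992, 'view': array([[ 0.61179924,  0.79090223, -0.01324185, -0.32173008],
       [-0.54015074,  0.42994401,  0.72345375,  0.25620456],
       [ 0.57787444, -0.43545586,  0.69024585, -1.73833772],
       [ 0.        ,  0.        ,  0.        ,  1.        ]])}
{'fx': 391.26911174936436, 'fy': 391.26911174936436, 'cx': 287.2109881641939, 'cy': 215.82049888661098, 'view': array([[ 0.17893486, -0.9838554 ,  0.00329531, -0.12057102],
       [ 0.96337482,  0.17588801,  0.20241633, -0.55912899],
       [-0.199728  , -0.03304472,  0.97929402, -1.07093171],
       [ 0.        ,  0.        ,  0.        ,  1.        ]])}
{'t': 0.1, 'qpos': array([-1.54439847e+00,  3.13379987e-01,  1.49835162e+00, -1.80151247e-06,
        1.33101027e+00, -2.23388652e-01]), 'dq': array([-0.00060116, -0.00273744, -0.00339202, -0.00068297,  0.00027837,
        0.0006867 ]), 'joint_torque': array([ 1.52441182e-03, -4.12902260e+01, -2.60141623e+01, -2.15539794e-04,
        3.10913601e-03,  2.32430352e-05]), 'position': array([ 0.12976581, -0.50847332,  0.23080307]), 'ee_rot': array([-3.11598769e+00, -3.91202675e-01, -1.74717521e-04]), 'ft_force': array([0.22764878, 0.04241385, 1.15406362]), 'moment': array([ 0.00707781, -0.0302981 ,  0.02450796]), 'width': 0.08524891236490997}
```

View pics/scene0.png

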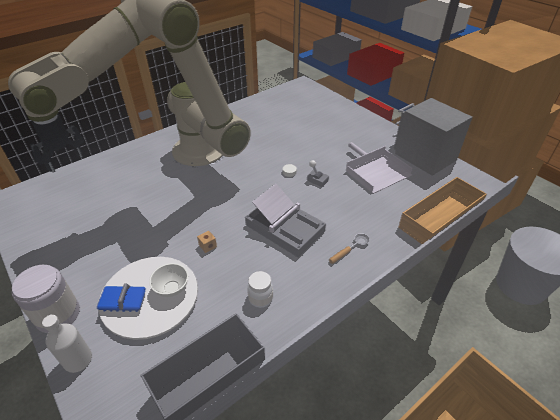

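View pics/top0.png

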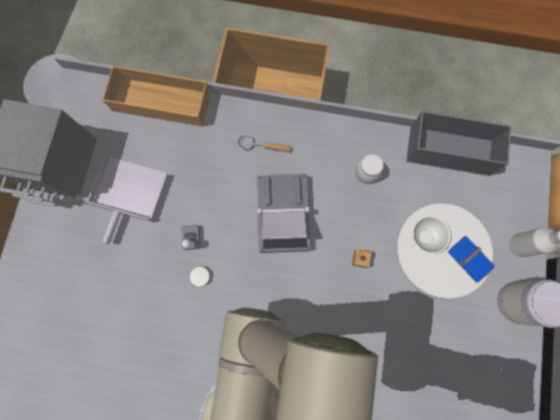

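The scene view shows the heater near (285,225) with its cover half open, and the switch at (317,175). In the top view the heater is near (284,213), the switch at (190,238) and the cube at (363,258). I'll enlarge these.

```bash
python3 - <<'E'
from h import *
a=load('scene0.png')['color'][:,:,::-1];b=load('top0.png')['color'][:,:,::-1]
cv2.imwrite('pics/s1.png',cv2.resize(a[150:260,230:345],None,fx=5,fy=5,interpolation=cv2.INTER_CUBIC))
cv2.imwrite('pics/t1.png',cv2.resize(b[160:265,170:325],None,fx=5,fy=5,interpolation=cv2.INTER_CUBIC))
E
```

```text
(no output)
```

View pics/s1.png

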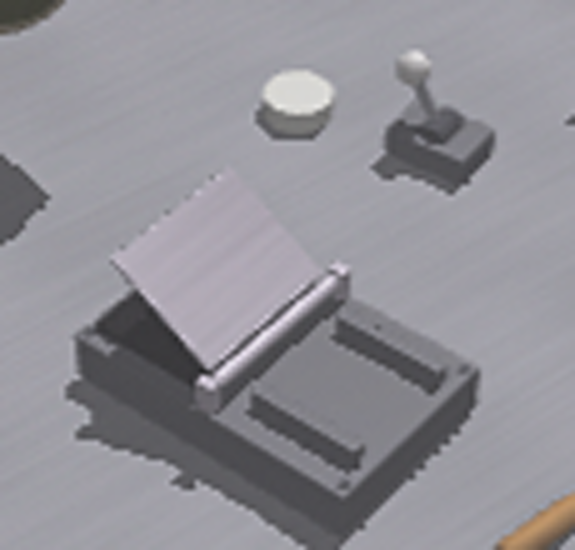

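View pics/t1.png

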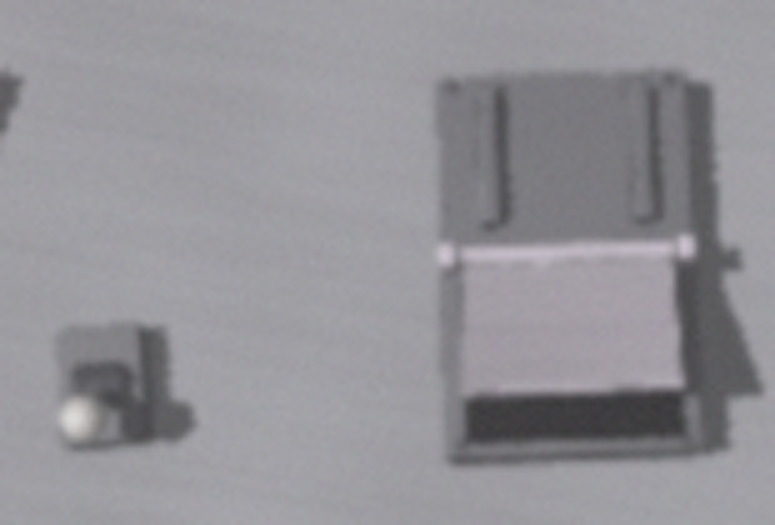

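```bash
python3 - <<'E'
from h import *
s=load('scene0.png');t=load('top0.png')
S=lambda u,v:((u+.5)/5-.5+230,(v+.5)/5-.5+150)
T=lambda u,v:((u+.5)/5-.5+170,(v+.5)/5-.5+160)
for n,a,b in[('earL',(342,268),(447,252)),('earR',(207,380),(687,244)),('edgeL',(228,170),(461,392)),('edgeR',(115,262),(687,388)),
 ('knob',(413,68),(80,420)),('cornFL',(478,374),(438,82)),('cornFR',(345,492),(688,74))]:
    p,e=tri(s,S(*a),t,T(*b));print(n,p.round(4),'err',round(e,4), 'topz', {'ear':onz(t,*T(*b),.066)}['ear'].round(4) if 'ear' in n else '')
for n,b,z in[('FL',(438,82),.04),('FR',(688,74),.04),('NL',(450,460),.04),('NR',(702,452),.04),
  ('swFL',(60,330),.025),('swFR',(138,325),.025),('swNL',(68,445),.025),('swNR',(145,440),.025)]:
    print(n,onz(t,*T(*b),z).round(4))
E
```

```text
earL [0.5726 0.0644 0.0646] err 0.0006 topz [0.5722 0.064  0.066 ]
earR [ 0.6012 -0.0713  0.0661] err 0.0014 topz [ 0.6016 -0.0707  0.066 ]
edgeL [0.4873 0.0355 0.1108] err 0.0027 topz 
edgeR [ 0.5133 -0.0817  0.1109] err 0.0044 topz 
knob [0.4393 0.2474 0.0682] err 0.0014 topz 
cornFL [0.6812 0.0931 0.031 ] err 0.0009 topz 
cornFR [ 0.7114 -0.0519  0.0418] err 0.0049 topz 
FL [0.6788 0.0923 0.04  ]
FR [ 0.7106 -0.054   0.04  ]
NL [0.4577 0.0415 0.04  ]
NR [ 0.4882 -0.1003  0.04  ]
swFL [0.4933 0.284  0.025 ]
swFR [0.5045 0.2394 0.025 ]
swNL [0.4278 0.2635 0.025 ]
swNR [0.4387 0.2201 0.025 ]
```

```bash
cat >> h.py <<'E'
from scipy.spatial.transform import Rotation as Ro
YAW=.212; SP=np.array([.586,-.004,0]); 
def pose(x,z,phi,y=0,sp=None,yaw=None):
    yaw=YAW if yaw is None else yaw; sp=SP if sp is None else sp
    hx=np.array([np.cos(yaw),np.sin(yaw),0]);hy=np.array([-hx[1],hx[0],0]);Z=np.array([0,0,1.])
    f=np.radians(phi);zt=np.cos(f)*hx-np.sin(f)*Z;yt=-hy;xt=np.cross(yt,zt)
    return sp+x*hx+y*hy+z*Z, np.stack([xt,yt,zt],1)
def rel(P,R):
    o=robot.observe();R0=Ro.from_rotvec(o['ee_rot']).as_matrix()
    return (R0.T@(P-np.array(o['position']))).round(4).tolist(),np.degrees(Ro.from_matrix(R0.T@R).as_rotvec()).round(1).tolist()
def st():
    o=robot.observe();R=Ro.from_rotvec(o['ee_rot']).as_matrix();p=np.array(o['position'])-SP
    hx=np.array([np.cos(YAW),np.sin(YAW),0]);hy=np.array([-hx[1],hx[0],0])
    f=o['ft_force'];print('t',round(o['t'],2),'h xyz',(p@hx).round(4),(p@hy).round(4),p[2].round(4),'phi',np.degrees(np.arctan2(-R[2,2],R[:,2]@hx)).round(1),
     'F hx,hy,z',(f@hx).round(1),(f@hy).round(1),f[2].round(1),'q',o['qpos'].round(2),'w',round(o['width'],4))
E
python3 - <<'E'
from h import *
st();print(rel(*pose(-.2,.24,70)))
E
```

```text
t 0.1 h xyz -0.5522 -0.3972 0.2308 phi 90.0 F hx,hy,z 0.2 -0.0 1.2 q [-1.54  0.31  1.5  -0.    1.33 -0.22] w 0.0852
([0.3669, -0.3836, -0.0087], [-0.4, 20.0, 2.1])
```

>>> move_arm --commands '[[[0.367,-0.384,-0.009],[-0.4,20,2.1],255],[[0.367,-0.384,-0.009],[-0.4,20,2.1],255],[[0.367,-0.384,-0.009],[-0.4,20,2.1],255],[[0.367,-0.384,-0.009],[-0.4,20,2.1],255],[[0.367,-0.384,-0.009],[-0.4,20,2.1],255],[[0.367,-0.384,-0.009],[-0.4,20,2.1],255],[[0.367,-0.384,-0.009],[-0.4,20,2.1],255],[[0.367,-0.384,-0.009],[-0.4,20,2.1],255],[[0.367,-0.384,-0.009],[-0.4,20,2.1],255],[[0.367,-0.384,-0.009],[-0.4,20,2.1],255],[[0.367,-0.384,-0.009],[-0.4,20,2.1],255],[[0.367,-0.384,-0.009],[-0.4,20,2.1],255]]' --newtons 20

```text
t: 1.1
position: [0.3746, -0.0726, 0.24]
ee_rot: [-3.041, -0.324, -0.538]
ft_force: [1.4, -1.9, -0.5]
width: -0.0001
```

```bash
python3 - <<'E'
from h import *
st();print(rel(*pose(-.165,.155,45)))
E
```

```text
t 1.1 h xyz -0.2211 -0.0226 0.24 phi 69.9 F hx,hy,z 1.0 -2.2 -0.5 q [-0.7  -0.21  2.07  0.31  1.08  0.54] w -0.0001
([0.0235, -0.0226, 0.0991], [-0.0, 24.9, 0.0])
```

>>> move_arm --commands '[[[0.023,-0.023,0.099],[0,25,0],255],[[0.023,-0.023,0.099],[0,25,0],255],[[0.023,-0.023,0.099],[0,25,0],255],[[0.023,-0.023,0.099],[0,25,0],255],[[0.023,-0.023,0.099],[0,25,0],255],[[0.023,-0.023,0.099],[0,25,0],255],[[0.023,-0.023,0.099],[0,25,0],255],[[0.023,-0.023,0.099],[0,25,0],255]]'

```text
t: 1.77
position: [0.4243, -0.0388, 0.1554]
ee_rot: [-2.814, -0.3, -1.165]
ft_force: [-0.8, 0.1, 0.4]
width: -0.0001
```

```bash
python3 - <<'E'
from h import *
st();print(rel(*pose(-.094,.0835,45)))
c=cap('scene','s2.png');t=cap('top','t2.png')
cv2.imwrite('pics/a2.png',np.hstack([cv2.resize(c['color'][100:260,200:360,::-1],(400,400)),cv2.resize(t['color'][160:320,210:370,::-1],(400,400))]))
E
```

```text
t 1.77 h xyz -0.1654 0.0 0.1554 phi 45.0 F hx,hy,z -0.8 0.2 0.4 q [-0.77 -0.06  2.4   1.19  0.68 -0.33] w -0.0001
([-0.0004, 0.0001, 0.1013], [-0.0, 0.0, 0.0])
```

View pics/a2.png

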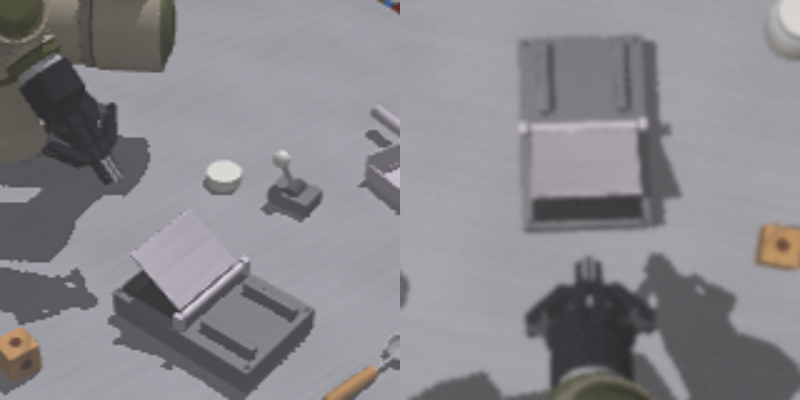

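The finger tips are lined up with the middle of the plate, just in front of it (top crop 590,262). Next I'll slide them under the free edge.

>>> move_arm --commands '[[[0,0,0.03],[0,0,0],255],[[0,0,0.06],[0,0,0],255],[[0,0,0.085],[0,0,0],255],[[0,0,0.101],[0,0,0],255],[[0,0,0.101],[0,0,0],255],[[0,0,0.101],[0,0,0],255]]'

```text
t: 2.37
position: [0.4945, -0.0232, 0.0845]
ee_rot: [-2.813, -0.303, -1.166]
ft_force: [-0.6, -0.5, -0.5]
width: 0.0001
```

```bash
python3 - <<'E'
from h import *
st()
c=cap('scene','s3.png');t=cap('top','t3.png')
cv2.imwrite('pics/a3.png',np.hstack([cv2.resize(c['color'][140:260,220:340,::-1],(400,400)),cv2.resize(t['color'][160:280,230:350,::-1],(400,400))]))
# arc: rigid rotation of tool about spine (0,.058) from contact-0 pose
x,z=-.094,.0835
n=np.array([.7071,.7071])
for off,rot in [(.005,0),(.010,0)]+[(.012,r) for r in range(4,48,4)]:
    p=np.array([x,z])+off*n-np.array([0,.058]);r=np.radians(rot)
    # rotate so that -x goes up: clockwise in x-z
    q=np.array([p[0]*np.cos(r)+p[1]*np.sin(r),-p[0]*np.sin(r)+p[1]*np.cos(r)])+[0,.058]
    print(off,rot,rel(*pose(q[0],q[1],45+rot)))
E
```

```text
t 2.37 h xyz -0.0935 0.0005 0.0845 phi 45.0 F hx,hy,z -0.6 -0.3 -0.5 q [-0.56  0.29  2.29  1.68  0.52 -0.73] w 0.0001
0.005 0 ([0.0036, -0.0001, 0.0012], [0.0, -0.1, 0.1])
0.01 0 ([0.0086, -0.0001, 0.0012], [0.0, -0.1, 0.1])
0.012 4 ([0.0166, -0.0001, -0.0012], [0.0, -4.1, 0.1])
0.012 8 ([0.0227, -0.0001, -0.0031], [0.0, -8.1, 0.1])
0.012 12 ([0.0289, -0.0, -0.0045], [0.1, -12.1, 0.1])
0.012 16 ([0.0353, -0.0, -0.0055], [0.1, -16.1, 0.1])
0.012 20 ([0.0417, -0.0, -0.0061], [0.1, -20.1, 0.1])
0.012 24 ([0.0481, -0.0, -0.0063], [0.1, -24.1, 0.1])
0.012 28 ([0.0545, 0.0, -0.006], [0.1, -28.1, 0.1])
0.012 32 ([0.0609, 0.0, -0.0052], [0.1, -32.1, 0.1])
0.012 36 ([0.0672, 0.0, -0.004], [0.1, -36.1, 0.1])
0.012 40 ([0.0734, 0.0, -0.0024], [0.1, -40.1, 0.1])
0.012 44 ([0.0795, 0.0001, -0.0003], [0.1, -44.1, 0.1])
```

View pics/a3.png

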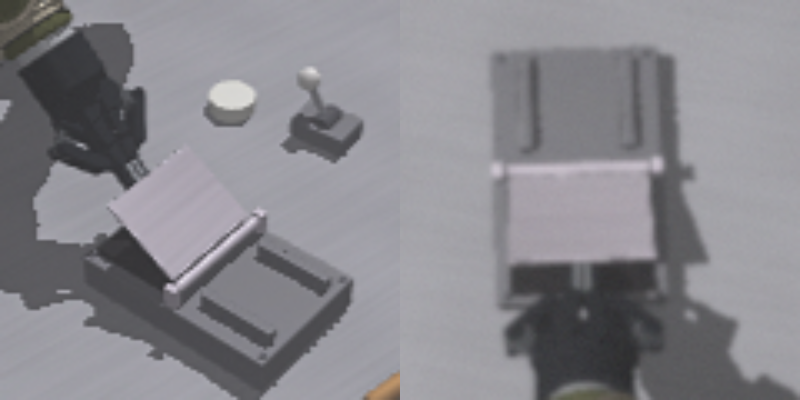

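The fingers are under the plate (top crop 583,275) and the force is near zero. I'll push gently along the arc.

>>> move_arm --commands '[[[0.004,0,0.001],[0,0,0],255],[[0.008,0,0.001],[0,0,0],255],[[0.012,0,0.0],[0,-2,0],255],[[0.016,0,-0.001],[0,-4,0],255],[[0.02,0,-0.002],[0,-6,0],255],[[0.023,0,-0.003],[0,-8,0],255],[[0.026,0,-0.004],[0,-10,0],255],[[0.029,0,-0.0045],[0,-12,0],255],[[0.032,0,-0.005],[0,-14,0],255],[[0.035,0,-0.0055],[0,-16,0],255]]'

```text
t: 3.3
position: [0.5143, -0.02, 0.1152]
ee_rot: [-2.978, -0.317, -0.772]
ft_force: [-1.5, -0.5, -1.0]
width: -0.0002
```

```bash
cat > arc.py <<'E'
from h import *
def arc(start,end,step,off=.012):
  x,z=-.094,.0835;n=np.array([.7071,.7071])
  for rot in np.arange(start,end+.1,step):
    p=np.array([x,z])+off*n-np.array([0,.058]);r=np.radians(rot)
    q=np.array([p[0]*np.cos(r)+p[1]*np.sin(r),-p[0]*np.sin(r)+p[1]*np.cos(r)])+[0,.058]
    print(rot,q.round(4),rel(*pose(q[0],q[1],45+rot)))
E
python3 - <<'E'
from arc import *
st()
c=cap('scene','s4.png');t=cap('top','t4.png')
cv2.imwrite('pics/a4.png',np.hstack([cv2.resize(c['color'][140:260,220:340,::-1],(400,400)),cv2.resize(t['color'][160:280,230:350,::-1],(400,400))]))
arc(20,46,3)
E
```

```text
t 3.3 h xyz -0.0734 -0.0006 0.1152 phi 61.0 F hx,hy,z -1.6 -0.2 -1.0 q [-0.41  0.24  2.05  0.61  0.51  0.46] w -0.0002
20.0 [-0.0687  0.1192] ([0.0048, -0.0006, -0.0012], [0.2, -4.2, 0.2])
23.0 [-0.0654  0.1227] ([0.0094, -0.0006, -0.0027], [0.2, -7.2, 0.2])
26.0 [-0.062  0.126] ([0.0141, -0.0006, -0.0039], [0.2, -10.2, 0.1])
29.0 [-0.0583  0.1292] ([0.0188, -0.0005, -0.0048], [0.2, -13.2, 0.1])
32.0 [-0.0545  0.1321] ([0.0236, -0.0005, -0.0056], [0.2, -16.2, 0.1])
35.0 [-0.0506  0.1349] ([0.0284, -0.0005, -0.006], [0.2, -19.2, 0.1])
38.0 [-0.0465  0.1374] ([0.0332, -0.0005, -0.0062], [0.2, -22.2, 0.1])
41.0 [-0.0422  0.1398] ([0.038, -0.0005, -0.0062], [0.2, -25.2, 0.1])
44.0 [-0.0379  0.1419] ([0.0428, -0.0005, -0.0059], [0.2, -28.2, 0.1])
```

View pics/a4.png

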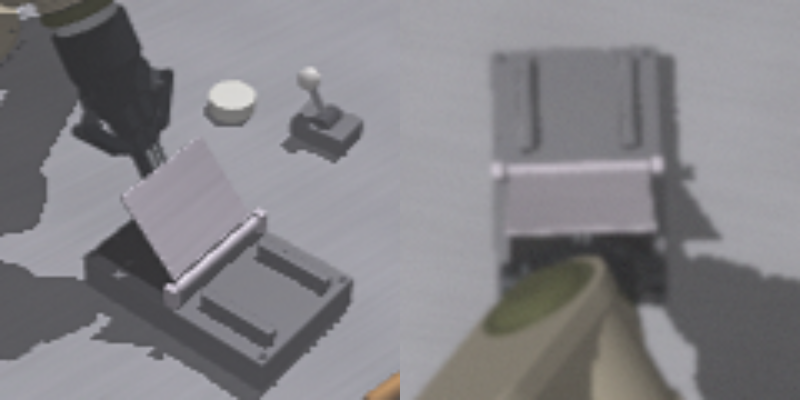

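The plate has risen (free edge in the scene crop now 120–205,140–195), the heater hasn't moved, and the force is about 2 N. Carrying on.

>>> move_arm --commands '[[[0.002,0,0],[0,-2,0],255],[[0.005,0,-0.001],[0,-4,0],255],[[0.009,0,-0.0025],[0,-7,0],255],[[0.014,0,-0.004],[0,-10,0],255],[[0.019,0,-0.005],[0,-13,0],255],[[0.0235,0,-0.0055],[0,-16,0],255],[[0.028,0,-0.006],[0,-19,0],255],[[0.033,0,-0.006],[0,-22,0],255],[[0.038,0,-0.006],[0,-25,0],255],[[0.043,0,-0.006],[0,-28,0],255],[[0.043,0,-0.006],[0,-28,0],255]]'

```text
t: 4.32
position: [0.5502, -0.0122, 0.1425]
ee_rot: [3.122, 0.335, 0.035]
ft_force: [-0.0, -0.3, 0.1]
width: -0.0001
```

```bash
python3 - <<'E'
from arc import *
st()
c=cap('scene','s5.png');t=cap('top','t5.png')
cv2.imwrite('pics/a5.png',np.hstack([cv2.resize(c['color'][120:260,200:340,::-1],(400,400)),cv2.resize(t['color'][160:280,230:350,::-1],(400,400))]))
E
```

```text
t 4.32 h xyz -0.0368 -0.0005 0.1425 phi 88.7 F hx,hy,z -0.1 -0.3 0.1 q [-0.24  0.44  1.56  0.01  1.12  1.12] w -0.0001
```

View pics/a5.png

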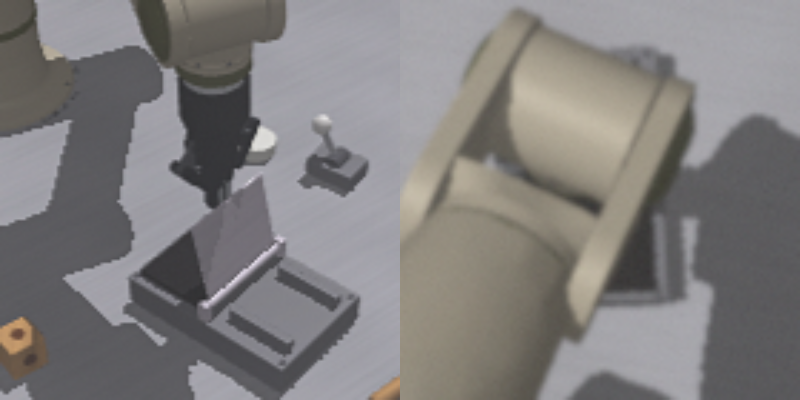

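```bash
cat > fall.py <<'E'
from h import *
def fall(a,b,s,r=.088,phi=90):
  for th in np.arange(a,b+.1,s):
    T=np.radians(th);c=r*np.array([-np.cos(T),np.sin(T)])+.002*np.array([-np.sin(T),-np.cos(T)])+[-.011,.058]
    print(th,c.round(4),rel(*pose(c[0],c[1],phi)))
E
python3 -c "
from fall import *
fall(80,136,5)"
```

```text
80.0 [-0.0283  0.1443] ([0.0097, -0.0003, -0.0022], [0.2, -1.4, 0.1])
85.0 [-0.0207  0.1455] ([0.0173, -0.0003, -0.0032], [0.2, -1.4, 0.1])
90.0 [-0.013  0.146] ([0.025, -0.0002, -0.0035], [0.2, -1.4, 0.1])
95.0 [-0.0053  0.1458] ([0.0327, -0.0002, -0.0032], [0.2, -1.4, 0.1])
100.0 [0.0023 0.145 ] ([0.0403, -0.0002, -0.0022], [0.2, -1.4, 0.1])
105.0 [0.0098 0.1435] ([0.0478, -0.0002, -0.0005], [0.2, -1.4, 0.1])
110.0 [0.0172 0.1414] ([0.0551, -0.0002, 0.0018], [0.2, -1.4, 0.1])
115.0 [0.0244 0.1386] ([0.0622, -0.0002, 0.0048], [0.2, -1.4, 0.1])
120.0 [0.0313 0.1352] ([0.069, -0.0002, 0.0083], [0.2, -1.4, 0.1])
125.0 [0.0378 0.1312] ([0.0755, -0.0002, 0.0124], [0.2, -1.4, 0.1])
130.0 [0.044  0.1267] ([0.0815, -0.0002, 0.0171], [0.2, -1.4, 0.1])
135.0 [0.0498 0.1216] ([0.0872, -0.0002, 0.0223], [0.2, -1.4, 0.1])
```

>>> move_arm --commands '[[[0.005,0,-0.001],[0,-1.4,0],255],[[0.01,0,-0.002],[0,-1.4,0],255],[[0.015,0,-0.003],[0,-1.4,0],255],[[0.02,0,-0.0035],[0,-1.4,0],255],[[0.025,0,-0.0035],[0,-1.4,0],255],[[0.03,0,-0.0035],[0,-1.4,0],255],[[0.035,0,-0.003],[0,-1.4,0],255],[[0.04,0,-0.002],[0,-1.4,0],255],[[0.044,0,-0.0015],[0,-1.4,0],255],[[0.048,0,-0.0005],[0,-1.4,0],255],[[0.052,0,0.001],[0,-1.4,0],255],[[0.055,0,0.002],[0,-1.4,0],255]]'

```text
t: 5.42
position: [0.6034, -0.0005, 0.1411]
ee_rot: [3.12, 0.334, 0.0]
ft_force: [-1.2, 0.1, 2.0]
width: 0.0
```

```bash
python3 - <<'E'
from fall import *
st()
c=cap('scene','s6.png')
cv2.imwrite('pics/a6.png',cv2.resize(c['color'][130:260,210:340,::-1],(500,500)))
fall(115,180,5)
E
```

```text
t 5.42 h xyz 0.0177 -0.0002 0.1411 phi 90.0 F hx,hy,z -1.2 0.3 2.0 q [-0.19  0.56  1.37 -0.    1.21  1.17] w 0.0
115.0 [0.0244 0.1386] ([0.0064, -0.0003, 0.0024], [0.2, 0.0, 0.1])
120.0 [0.0313 0.1352] ([0.0133, -0.0003, 0.0058], [0.2, 0.0, 0.1])
125.0 [0.0378 0.1312] ([0.0199, -0.0003, 0.0097], [0.2, 0.0, 0.1])
130.0 [0.044  0.1267] ([0.0261, -0.0003, 0.0143], [0.2, 0.0, 0.1])
135.0 [0.0498 0.1216] ([0.0319, -0.0003, 0.0193], [0.2, 0.0, 0.1])
140.0 [0.0551 0.1161] ([0.0372, -0.0003, 0.0249], [0.2, 0.0, 0.1])
145.0 [0.0599 0.1101] ([0.042, -0.0003, 0.0308], [0.2, 0.0, 0.1])
150.0 [0.0642 0.1037] ([0.0463, -0.0003, 0.0372], [0.2, 0.0, 0.1])
155.0 [0.0679 0.097 ] ([0.05, -0.0003, 0.044], [0.2, 0.0, 0.1])
160.0 [0.071 0.09 ] ([0.0531, -0.0003, 0.051], [0.2, 0.0, 0.1])
165.0 [0.0735 0.0827] ([0.0556, -0.0004, 0.0582], [0.2, 0.0, 0.1])
170.0 [0.0753 0.0753] ([0.0574, -0.0004, 0.0657], [0.2, 0.0, 0.1])
175.0 [0.0765 0.0677] ([0.0586, -0.0004, 0.0733], [0.2, 0.0, 0.1])
180.0 [0.077 0.06 ] ([0.0591, -0.0004, 0.081], [0.2, 0.0, 0.1])
```

View pics/a6.png

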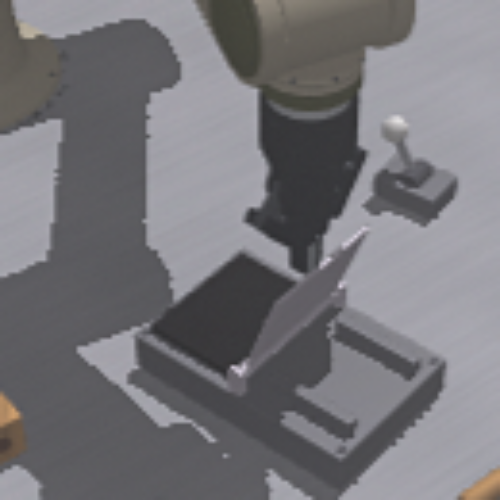

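The plate is past upright and the forces are about 2 N. I'll follow the arc down.

>>> move_arm --commands '[[[0.006,0,0.002],[0,0,0],255],[[0.013,0,0.006],[0,0,0],255],[[0.02,0,0.01],[0,0,0],255],[[0.026,0,0.0145],[0,0,0],255],[[0.032,0,0.0195],[0,0,0],255],[[0.037,0,0.025],[0,0,0],255],[[0.042,0,0.031],[0,0,0],255],[[0.046,0,0.037],[0,0,0],255],[[0.05,0,0.044],[0,0,0],255],[[0.053,0,0.051],[0,0,0],255],[[0.0555,0,0.058],[0,0,0],255],[[0.0555,0,0.058],[0,0,0],255]]'

```text
t: 6.47
position: [0.6574, 0.0112, 0.0809]
ee_rot: [3.121, 0.334, -0.004]
ft_force: [0.2, 0.5, -0.9]
width: -0.0002
```

```bash
python3 - <<'E'
from fall import *
st()
c=cap('scene','s7.png')
cv2.imwrite('pics/a7.png',cv2.resize(c['color'][130:260,210:340,::-1],(500,500)))
fall(170,180,5)
E
```

```text
t 6.47 h xyz 0.073 -0.0001 0.0809 phi 90.1 F hx,hy,z 0.3 0.4 -0.9 q [-0.16  0.74  1.23 -0.    1.18  1.2 ] w -0.0002
170.0 [0.0753 0.0753] ([0.0023, -0.0002, 0.0064], [0.2, 0.1, 0.1])
175.0 [0.0765 0.0677] ([0.0035, -0.0002, 0.014], [0.2, 0.1, 0.1])
180.0 [0.077 0.06 ] ([0.0041, -0.0003, 0.0217], [0.2, 0.1, 0.1])
```

View pics/a7.png

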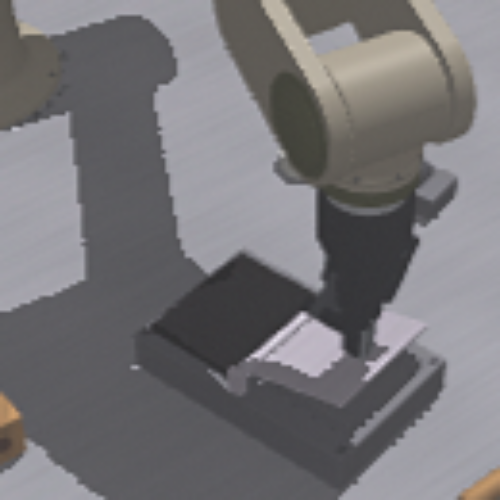

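>>> move_arm --commands '[[[0.002,0,0.006],[0,0,0],255],[[0.003,0,0.012],[0,0,0],255],[[0.004,0,0.016],[0,0,0],255],[[0.004,0,0.0185],[0,0,0],255],[[0.004,0,0.0205],[0,0,0],255],[[0.004,0,0.021],[0,0,0],255],[[0.004,0,0.0215],[0,0,0],255],[[0.004,0,0.0215],[0,0,0],255]]'

```text
t: 7.18
position: [0.6612, 0.0119, 0.0603]
ee_rot: [3.121, 0.334, -0.003]
ft_force: [-0.2, 1.0, -0.3]
width: 0.0
```

```bash
python3 - <<'E'
from fall import *
st()
E
```

```text
t 7.18 h xyz 0.0769 -0.0003 0.0603 phi 90.1 F hx,hy,z 0.0 1.0 -0.3 q [-0.16  0.77  1.23 -0.    1.14  1.2 ] w 0.0
```

>>> move_arm --commands '[[[0,0,0.0005],[0,0,0],255],[[0,0,0.001],[0,0,0],255],[[0,0,0.001],[0,0,0],255],[[0,0,0.001],[0,0,0],255]]'

```text
t: 7.52
position: [0.6613, 0.012, 0.06]
ee_rot: [3.121, 0.335, -0.002]
ft_force: [-1.9, -0.7, 5.8]
width: -0.0
```

```bash
python3 - <<'E'
from fall import *
st()
E
```

```text
t 7.52 h xyz 0.0769 -0.0002 0.06 phi 90.1 F hx,hy,z -2.0 -0.3 5.8 q [-0.16  0.77  1.23 -0.    1.14  1.2 ] w -0.0
```

The plate stopped at z = 0.060 with about 6 N, so it is on its stop and flat. Lifting away.

```bash
python3 - <<'E'
from h import *
sp=np.array([.4647,.2545,0])
print(rel(*pose(-.1,.19,90,sp=sp,yaw=.27)))
E
```

```text
([-0.2408, -0.2727, -0.1303], [0.2, 0.1, -3.2])
```

>>> move_arm --commands '[[[0,0,-0.03],[0,0,0],255],[[0,0,-0.07],[0,0,0],255],[[0,0,-0.11],[0,0,0],255],[[0,0,-0.13],[0,0,0],255],[[0,0,-0.13],[0,0,0],255]]'

```text
t: 7.93
position: [0.6631, 0.0122, 0.1959]
ee_rot: [3.118, 0.335, 0.012]
ft_force: [0.2, -0.3, -0.0]
width: 0.0002
```

```bash
python3 - <<'E'
from h import *
sp=np.array([.4647,.2545,0])
st();print(rel(*pose(-.1,.19,90,sp=sp,yaw=.27)))
E
```

```text
t 7.93 h xyz 0.0788 -0.0003 0.1959 phi 89.6 F hx,hy,z 0.2 -0.4 -0.0 q [-0.16  0.65  1.08 -0.    1.41  1.2 ] w 0.0002
([-0.2424, -0.2732, 0.0026], [0.4, -0.4, -3.2])
```

>>> move_arm --commands '[[[-0.242,-0.273,0.003],[0.4,-0.4,-3.2],255],[[-0.242,-0.273,0.003],[0.4,-0.4,-3.2],255],[[-0.242,-0.273,0.003],[0.4,-0.4,-3.2],255],[[-0.242,-0.273,0.003],[0.4,-0.4,-3.2],255],[[-0.242,-0.273,0.003],[0.4,-0.4,-3.2],255],[[-0.242,-0.273,0.003],[0.4,-0.4,-3.2],255],[[-0.242,-0.273,0.003],[0.4,-0.4,-3.2],255],[[-0.242,-0.273,0.003],[0.4,-0.4,-3.2],255],[[-0.242,-0.273,0.003],[0.4,-0.4,-3.2],255],[[-0.242,-0.273,0.003],[0.4,-0.4,-3.2],255],[[-0.242,-0.273,0.003],[0.4,-0.4,-3.2],255]]'

```text
t: 8.85
position: [0.3677, 0.2282, 0.1893]
ee_rot: [-3.112, -0.426, 0.001]
ft_force: [-0.4, 0.4, -0.2]
width: -0.0002
```

```bash
python3 - <<'E'
from h import *
sp=np.array([.4647,.2545,0])
st()
c=cap('scene','s8.png');t=cap('top','t8.png')
cv2.imwrite('pics/a8.png',np.hstack([cv2.resize(c['color'][130:260,230:360,::-1],(400,400)),cv2.resize(t['color'][160:290,170:320,::-1],(400,347))[:347]if 0 else cv2.resize(t['color'][160:290,170:300,::-1],(400,400))]))
cv2.imwrite('pics/a8s.png',cv2.resize(c['color'][150:195,295:340,::-1],(540,540),interpolation=cv2.INTER_CUBIC))
E
```

```text
t 8.85 h xyz -0.1645 0.273 0.1893 phi 90.0 F hx,hy,z -0.3 0.5 -0.2 q [0.28 0.15 1.82 0.   1.17 1.58] w -0.0002
```

View pics/a8.png

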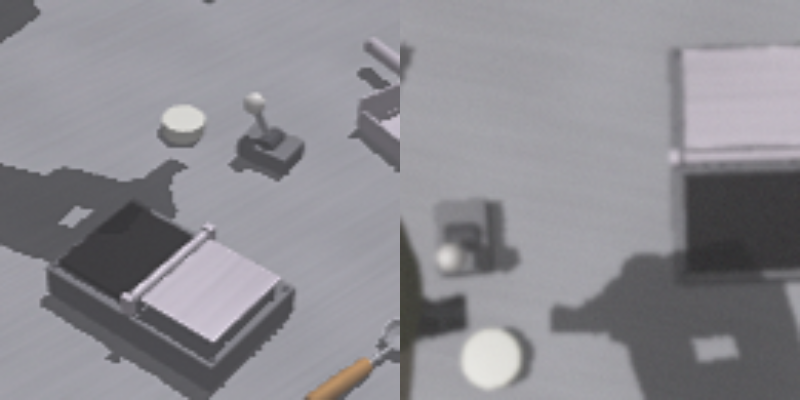

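View pics/a8s.png

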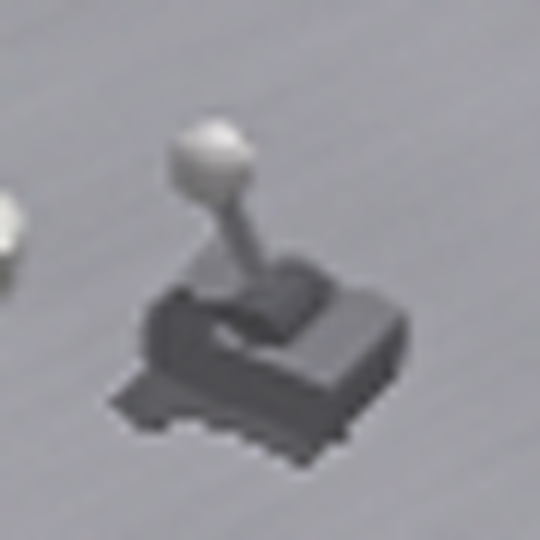

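The cover now lies flat (scene crop 135–280, 240–340) and the heater hasn't moved. The knob is at scene (312.7,163.2), same as before. Next I'll descend on its near side.

```bash
python3 - <<'E'
from h import *
sp=np.array([.4647,.2545,0])
for x,z in[(-.075,.061),(-.05,.061),(.004,.061),(.008,.061)]:print(x,z,rel(*pose(x,z,90,sp=sp,yaw=.27)))
t=load('top0.png');s=load('scene0.png');print(onz(t,200,277,.02))
E
```

```text
-0.075 0.061 ([0.0244, -0.0007, 0.1283], [-0.0, 0.0, -0.0])
-0.05 0.061 ([0.0494, -0.0007, 0.1283], [-0.0, 0.0, -0.0])
0.004 0.061 ([0.1034, -0.0007, 0.1283], [-0.0, 0.0, -0.0])
0.008 0.061 ([0.1074, -0.0007, 0.1283], [-0.0, 0.0, -0.0])
[0.35672932 0.19820402 0.02      ]
```

>>> move_arm --commands '[[[0.024,-0.001,0.03],[0,0,0],255],[[0.024,-0.001,0.06],[0,0,0],255],[[0.024,-0.001,0.09],[0,0,0],255],[[0.024,-0.001,0.115],[0,0,0],255],[[0.024,-0.001,0.128],[0,0,0],255],[[0.024,-0.001,0.128],[0,0,0],255],[[0.03,-0.001,0.128],[0,0,0],255],[[0.036,-0.001,0.128],[0,0,0],255],[[0.042,-0.001,0.128],[0,0,0],255],[[0.047,-0.001,0.128],[0,0,0],255],[[0.052,-0.001,0.128],[0,0,0],255],[[0.057,-0.001,0.128],[0,0,0],255]]'

```text
t: 9.95
position: [0.424, 0.2435, 0.0616]
ee_rot: [-3.113, -0.422, 0.002]
ft_force: [-2.3, -0.9, 2.8]
width: 0.0001
```

```bash
python3 - <<'E'
from h import *
sp=np.array([.4647,.2545,0])
st();print(rel(*pose(.004,.061,90,sp=sp,yaw=.27)))
c=cap('scene','s9.png')
cv2.imwrite('pics/a9.png',cv2.resize(c['color'][140:195,285:340,::-1],(500,500),interpolation=cv2.INTER_CUBIC))
E
```

```text
t 9.95 h xyz -0.1063 0.2761 0.0616 phi 90.1 F hx,hy,z -2.5 -0.4 2.8 q [0.28 0.45 1.8  0.   0.89 1.58] w 0.0001
([0.0461, 0.0003, 0.0005], [-0.0, 0.1, -0.0])
```

View pics/a9.png

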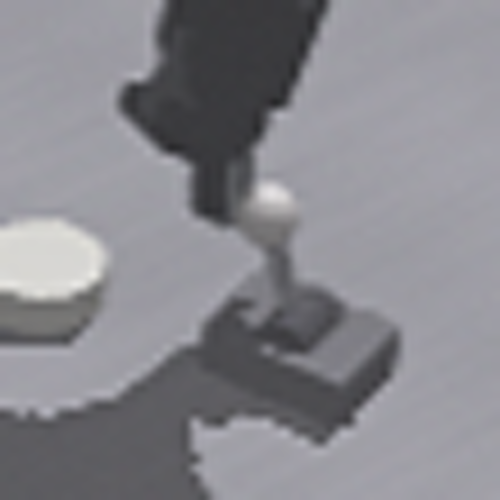

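The fingers touch the knob (crop 270,208) squarely and it is already moving. Pushing on.

>>> move_arm --commands '[[[0.005,0,0],[0,0,0],255],[[0.01,0,0],[0,0,0],255],[[0.015,0,0],[0,0,0],255],[[0.02,0,0],[0,0,0],255],[[0.025,0,0],[0,0,0],255],[[0.029,0,0],[0,0,0],255],[[0.033,0,0],[0,0,0],255],[[0.037,0,0],[0,0,0],255],[[0.04,0,0],[0,0,0],255],[[0.04,0,0],[0,0,0],255]]'

```text
t: 10.83
position: [0.464, 0.2545, 0.0615]
ee_rot: [-3.113, -0.421, -0.001]
ft_force: [0.6, 0.2, -0.2]
width: -0.0001
```

```bash
python3 - <<'E'
from h import *
sp=np.array([.4647,.2545,0])
st();print(rel(*pose(.004,.061,90,sp=sp,yaw=.27)))
c=cap('scene','s10.png')
cv2.imwrite('pics/a10.png',cv2.resize(c['color'][140:195,285:340,::-1],(500,500),interpolation=cv2.INTER_CUBIC))
E
```

```text
t 10.83 h xyz -0.0649 0.2784 0.0615 phi 90.0 F hx,hy,z 0.7 0.1 -0.2 q [0.28 0.52 1.68 0.   0.94 1.58] w -0.0001
([0.0047, 0.0002, 0.0005], [-0.0, -0.0, -0.0])
```

View pics/a10.png

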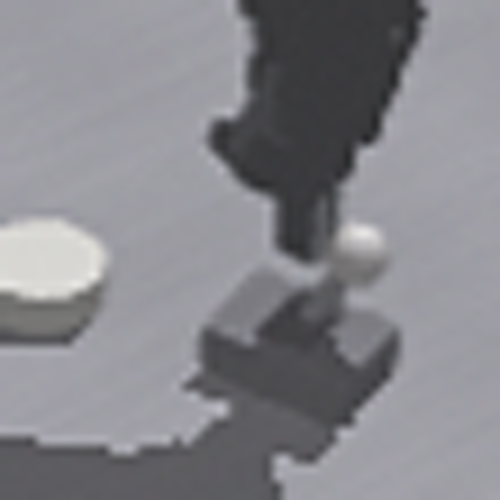

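The knob is far over (crop 358,250), but I haven't felt the stop yet. I'll creep on until the force rises.

>>> move_arm --commands '[[[0.001,0,0],[0,0,0],255],[[0.002,0,0],[0,0,0],255],[[0.003,0,0],[0,0,0],255],[[0.003,0,0],[0,0,0],255]]'

```text
t: 11.22
position: [0.4667, 0.2552, 0.0615]
ee_rot: [-3.113, -0.422, -0.001]
ft_force: [-1.1, -1.0, -0.2]
width: 0.0
```

```bash
python3 -c "
from h import *
st()"
```

```text
t 11.22 h xyz -0.0621 0.2785 0.0615 phi 90.0 F hx,hy,z -1.3 -0.7 -0.2 q [0.28 0.52 1.67 0.   0.94 1.58] w 0.0
```

>>> move_arm --commands '[[[0.001,0,0],[0,0,0],255],[[0.002,0,0],[0,0,0],255],[[0.002,0,0],[0,0,0],255]]'

```text
t: 11.47
position: [0.4676, 0.2555, 0.0613]
ee_rot: [3.113, 0.422, -0.004]
ft_force: [-7.6, -2.1, 2.6]
width: 0.0
```

```bash
python3 -c "
from h import *
st()"
```

```text
t 11.47 h xyz -0.0612 0.2786 0.0613 phi 90.2 F hx,hy,z -7.8 -0.5 2.6 q [0.28 0.53 1.67 0.   0.95 1.58] w 0.0
```

The stop is felt (8 N, arm stalled) where the geometry puts "on". Backing off and rising.

>>> move_arm --commands '[[[-0.01,0,0],[0,0,0],255],[[-0.03,0,0],[0,0,0],255],[[-0.045,0,0],[0,0,0],255],[[-0.06,0,-0.03],[0,0,0],255],[[-0.08,0,-0.07],[0,0,0],255],[[-0.1,0,-0.11],[0,0,0],255],[[-0.1,0,-0.14],[0,0,0],255],[[-0.1,0,-0.15],[0,0,0],255],[[-0.1,0,-0.15],[0,0,0],255]]'

```text
t: 12.22
position: [0.3729, 0.2294, 0.2147]
ee_rot: [-3.112, -0.422, -0.008]
ft_force: [0.6, 0.6, -0.3]
width: 0.0002
```

```bash
python3 - <<'E'
from h import *
st()
c=cap('scene','s11.png');t=cap('top','t11.png')
cv2.imwrite('pics/a11.png',np.hstack([cv2.resize(c['color'][140:260,230:350,::-1],(400,400)),cv2.resize(t['color'][160:290,170:300,::-1],(400,400))]))
# heater/other displacement by difference with first picture
for f,d in(('scene0.png',c),('top0.png',t)):
    a=load(f)['color'].astype(int);print(f,(np.abs(a-d['color'].astype(int)).max(2)>40).sum())
E
```

```text
t 12.22 h xyz -0.1592 0.273 0.2147 phi 89.7 F hx,hy,z 0.7 0.4 -0.3 q [0.28 0.13 1.77 0.   1.23 1.58] w 0.0002
scene0.png 20180
top0.png 37711
```

View pics/a11.png

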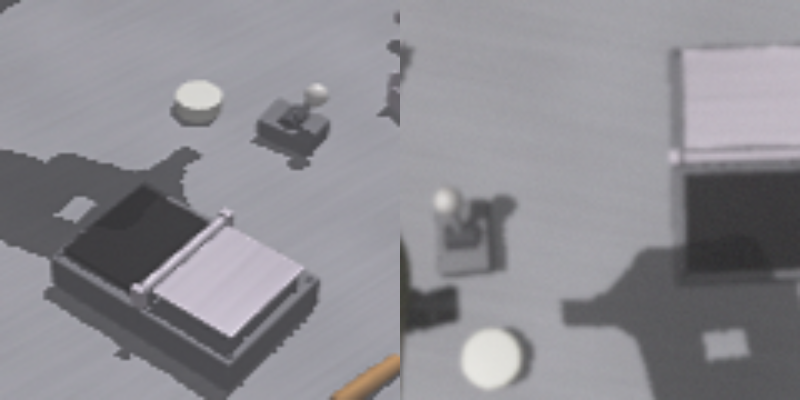

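View pics/s11.png

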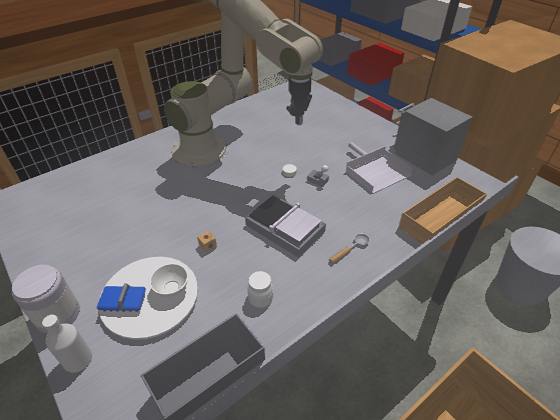

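```bash
python3 - <<'E'
from h import *
c=load('scene0.png');t=load('top0.png');C=load('s11.png');T=load('t11.png')
k,e=tri(C,(324.8,168.2),T,(185.0,225.0));print('knob',k.round(4),e.round(4),'switch x',((k-[.4647,.2545,0])@[np.cos(.27),np.sin(.27),0]).round(4))
# shift of the heater: phase correlation / template on rear part (scene corner, top near edge)
def sh(a,b,r0,r1,c0,c1):
    g=lambda i:cv2.cvtColor(i['color'],cv2.COLOR_RGB2GRAY)
    tm=g(a)[r0:r1,c0:c1];w=g(b)[r0-5:r1+5,c0-5:c1+5];m=cv2.matchTemplate(w,tm,cv2.TM_CCOEFF_NORMED)
    return cv2.minMaxLoc(m)[1],np.array(cv2.minMaxLoc(m)[3])-5
print('heater far corner scene',sh(c,C,218,255,285,330)); print('heater far-left corner top',sh(t,T,168,185,252,262)); print('ears',sh(t,T,206,214,255,263),sh(t,T,205,213,303,312))
print('cube scene',sh(c,C,230,252,195,218),'scoop',sh(c,C,230,265,325,372),'jar',sh(c,C,270,310,245,275),'lick',sh(c,C,163,178,280,299),'base',sh(c,C,176,188,306,330))
for s in (load('s8.png'),C): pass
a=cv2.resize(C['color'][195:260,240:330,::-1],None,fx=8,fy=8,interpolation=cv2.INTER_CUBIC);cv2.imwrite('pics/a12.png',a)
b=cv2.resize(T['color'][165:260,245:320,::-1],None,fx=6,fy=6,interpolation=cv2.INTER_CUBIC);cv2.imwrite('pics/b12.png',b)
E
```

```text
knob [0.4913 0.2622 0.0684] 0.0007 switch x 0.0277
heater far corner scene (0.5494517683982849, array([-1,  1]))
heater far-left corner top (0.9615740180015564, array([-1,  0]))
ears (0.9576406478881836, array([0, 0])) (0.9411342740058899, array([0, 0]))
cube scene (0.9996550679206848, array([0, 0])) scoop (0.9992613792419434, array([0, 0])) jar (0.9998490214347839, array([0, 0])) lick (0.99981689453125, array([0, 0])) base (0.8673883676528931, array([0, 0]))
```

View pics/a12.png

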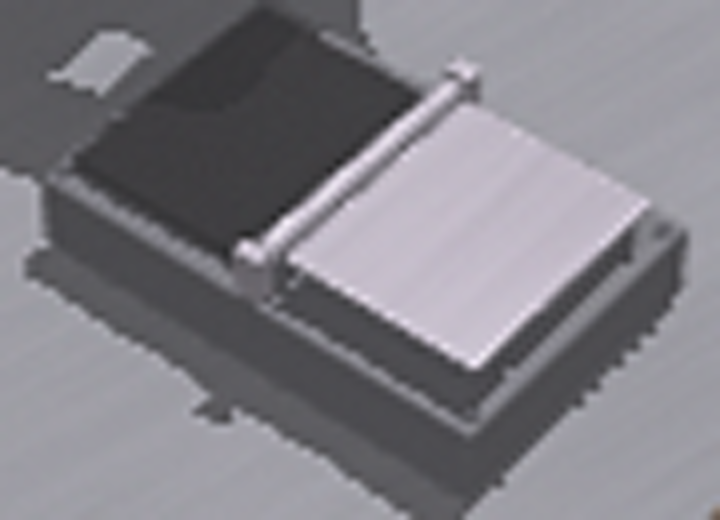

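View pics/b12.png

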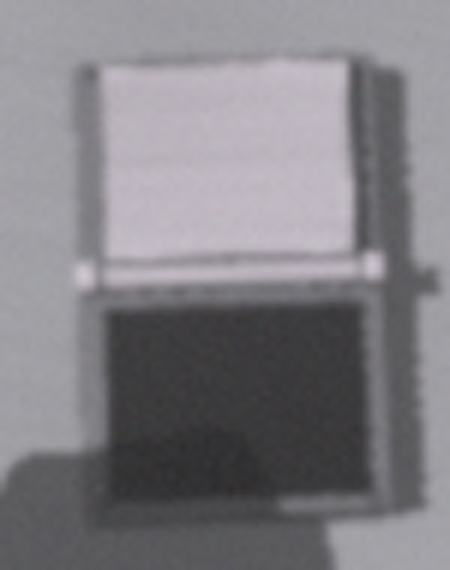

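```bash
python3 - <<'E'
from h import *
C=load('s11.png');T=load('t11.png')
print(tri(C,(299.1,240.6),T,(302.6,174.9)),tri(C,(320.8,220.2),T,(261.7,175.9)))
print('ears',tri(C,(240+245/8,195+248/8),T,(245+374/6,165+265/6)),tri(C,(240+462/8,195+70/8),T,(245+84/6,165+273/6)))
E
```

```text
(array([ 0.70102549, -0.04005889,  0.05929306]), np.float64(0.002207299074758839)) (array([0.67591899, 0.07635724, 0.05717154]), np.float64(0.0015836470860201995))
ears (array([ 0.59986319, -0.07233474,  0.06374088]), np.float64(0.0006258660493344822)) (array([0.57171468, 0.0643264 , 0.06152455]), np.float64(0.0002659691084261194))
```

The free edge measures z = 0.057–0.059, so the cover is level. The ears are within about 1.5 mm of their first reading in x and y, and the knob is at +27.7 mm where 26.4 mm is expected. Handing in.

```bash
python3 -c "
from h import *
print(robot.finish_job())"
```

```text
the job is handed in; nothing more can be done
None
```

With the shut fingertips I swung the cover up over its spine and pressed it lightly onto its stop. I then pushed the toggle switch over to its end stop, backed the arm clear and handed the job in at about 12 s of the 51 s allowed.

**Last checks:**
- **Cover:** its free edge measures 57–59 mm high, against 58 mm for flat. The stop was felt at about 6 N.
- **Switch:** the knob is 27.7 mm to the far side of the housing, against about 26.4 mm for fully on. The end stop was felt at about 8 N.
- **Heater unit:** the spine ears read within about 1.5 mm of where they started in x and y, which is within the measuring error.
- **Other things:** the cube, scoop, jar, lick disc and switch housing match the first picture with no shift. I did not measure the bowl, mitt and dustpan; they look in place in the last picture.

**Checks that disagreed:**
- The picture match on the heater's far corner was weak in the scene view (score 0.55, 1 px off), because the cover now covers that spot. In the top view the corner also read 1 px off. The ears showed no shift there.
- The ear heights read 62–64 mm in the last view, against 66 mm given; I put this down to picking points on small features.

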